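Castle nut to the next slot, then lock it

ROBOT

A 7-joint arm with a two-finger parallel gripper is mounted at the origin on a cart in front of the work surface, level with it; the furniture and walls round the work are solid. World frame = base frame: x ahead of the robot, y to its left, z up, the work surface at z = 0. Lengths are in m, angles in rad, forces in N, time in s.
With the tool pointing down it reaches from about 0.4 to 0.85 m from the base axis. Payload 10.4 kg.
Tool frame: the origin (TCP) lies midway between the tips of the shut fingers; the grasp point (between the pads) lies 19 mm behind it; x points along the fingers, y is the direction in which the jaws open and shut, and the axes are right-handed (so a half turn about x gives the same grasp; the last joint's range is limited). The gripper opens to 87 mm and grips with 3 to 60 N. Pads are 19 mm wide; open, the fingers measure 117 mm over their backs; the gripper's body (75 mm by 190 mm) begins 51 mm behind the grasp point.
Start: joints at [-1.353, 0.332, -0.065, 1.46, 0.022, 1.35, -0.088], TCP at [0.149, 0.607, 0.184] pointing down, gripper open.
Joint ranges: [-2.6, 2.6], [-0.5, 2.12], [-1.47, 1.34], [0.16, 2.42], [-1.27, 4.41], [0.06, 2.06], [-2.6, 2.6]. Speed limits (rad/s): [2.22, 2.22, 2.79, 2.79, 3.14, 3.14, 3.14].

INTERFACE

Orientations are given as a unit quaternion [x, y, z, w].
In Python, from bench import * gives the robot as it stands.
- The arm moves only by the shell command python3 -m inch 'ROWS' [FORCE]. ROWS is JSON, a list that holds one entry, the list of rows, each a list of 7 numbers: the shift along the world's x, y, z each as a share of 120 mm, from -1 to 1, then the turn, a rotation vector about the world's x, y, z each as a share of 2 pi rad, from -1 to 1, then the closure, from 0 (fully open) to 1 (shut). A call has 1 to 10 rows; each row is the pose to reach, as a shift and turn from the pose commanded when the call began, turning the shorter way round; what a row does not reach only later rows make up. A row lasts 1/10 s, in which the tool goes at most 50 mm and 8.59 degrees, less where a joint would pass 70% of its speed; a pose out of reach is approached as far as the arm can. A call with a number of a shift or a turn outside -1 to 1 is refused whole. A call with a gripper value outside its range is refused whole. The fingers move at their own pace and stop on an object; FORCE is the grip in N (left out, the last holds). Time passes only in rows, so rows that repeat a pose let the fingers close. It gives the time, the measured TCP pose, the force and the opening at its end, in the units of the state.
- read_state(): the state, without advancing time (a new reading comes with each control period).
- camera(name): name is "side" or "top" or "wrist"; returns the picture (384x512x3 uint8, red, green, blue); there is no depth.
- get_calibration(name): a dict with "fx", "fy", "cx", "cy" (pixels), "k1" (the pictures are not rectified: a ray, as slopes to the right and down, at radius r is drawn at 1 + k1 r^2 times it, then the intrinsics apply), "xyz" and "attitude" of the camera in the world. Camera axes: x right, y up, looking along -z (the intrinsics and any distortion apply to the point x, -y, -z); pixel columns grow to the right and rows downward; lengths in m; the calibration is good to about 2 mm. A picture is of the moment at which its call begins: read the wrist's pose just before it. get_calibration takes no time and is no camera call; for the wrist camera it gives the pose at the moment of the call.
- close_job(): hands the job in, once; it reports no verdict.
The state is a dict: "time": time; "joint_positions": joint angles; "joint_vel": joint speeds; "joint_torque": joint torques, N m; "ee_pos": TCP position; "eef_rot": TCP orientation; "ft_force": force on the tool from outside, world axes, zero at the start; "torque": the same for the moment, N m; "width": finger opening in m.
Only numpy, scipy, OpenCV 4.12 (cv2) and the standard library are available. Lean on these libraries where they do the work, as an engineer would, in place of code of your own. Each camera call takes 0.05 s, during which the arm holds its last target.

TASK

Tighten the castle nut on the hub stand, clockwise seen from above, just as far as the next slot that lines up with the cross hole in the spindle and the lock pin pointing at it. Then push the black knob of the lock pin fully home, so that the pin goes through the slot, let go, and leave the loose things round the stand where they are.

Things in the scene. Friction and masses are not known exactly. Their poses are not given: they have to be found in the camera images.
- hub_stand: Steel stand fixed to the bench: base plate 110 x 180 x 12 mm, upright threaded spindle 32 mm thick, top at z 128 mm, bright scribed line on its end along the cross hole. Bracket 30 mm wide, 66 to 84 mm from the spindle axis, carries the lock pin. Origin: spindle axis at bench top; z up; +y points from spindle to bracket and knob. Pin and cross hole run along this y at z 110 mm.
- nut_grip (a point): On the nut's axis, 88 mm above the bench; axes turn with the nut, z up. Hexagon 58 mm across flats, 67 over corners, z 70 to 100 mm, on a 69 mm washer (top at z 70). Above it a crown of six teeth, 54 mm diameter, z 100 to 118. Six slots 13 mm wide, each over the middle of a flat; one slot and flat normal is the nut's +y, the others every 60 degrees.
- castle_nut (a joint): Nut angle in rad, growing clockwise seen from above (tightening). At 0 a slot lines up with the pin, the next slot at 1.047; it starts between, at 0.2 to 0.8. Friction holds it where it is left (about 0.25 N m to turn). The pin enters its slot freely within about 0.08 rad either side.
- knob_face (a point): Middle of the outer end of the black mushroom knob (36 mm diameter, 17 mm thick, axis level, 110 mm above the bench). Moves with the knob; its +y points outward along the pin, away from the spindle; push along -y. Pulled out (joint 0) it is 139 mm from the spindle axis.
- lock_knob (a joint): Travel of the lock pin in m: 0 pulled out, 0.034 fully home (knob against its bush). Starts at 0 to 0.004. About 2.5 N of friction; stays where it is left. Pin 8 mm thick, tapered tip 40 mm from the spindle axis when pulled out; it reaches the nut's crown at about 0.013 and stops there unless a slot is in line.
- grinding_disc: Loose grinding disc, 101 mm diameter, 10 mm thick, on the side of the stand away from the knob; bystander.
- pipe_nipple: Loose galvanised pipe piece 27 x 80 x 27 mm, lying on the robot's side of the stand; bystander.
- hole_saw: Loose hole saw (round cup, 50 mm diameter, 61 mm tall with its shank) standing on its teeth beyond the stand; bystander.

How it is judged:
By the outcome, as a careful person would: the job done as asked, in the order asked, and still so for the second after the job is handed in, with the robot touching nothing.
It also fails if it takes over 50 s, if anything falls off the work surface, if the arm or the gripper's body presses on something with over 40 N, if the wrist force passes 120 N, or if a joint passes its speed limit or range.

## Working session

There is one attempt and no reset: what is moved stays moved. The work goes in short steps, Python scripts to look and compute and a shell command to move; the robot and the scene stay as the last step left them, time stands still between calls to the robot, and variables do not carry over. Pictures are saved under pics/ and viewed, and the job is handed in when it is done.

```bash
ls; mkdir -p pics; python3 - <<'E'
from bench import *
import cv2
s=read_state();print(s)
for n in["side","top","wrist"]:
    print(n,get_calibration(n))
    cv2.imwrite(f"pics/{n}0.png",camera(n)[:,:,::-1])
E
```

```text
pics
{'time': 0.0, 'joint_positions': array([-1.35260882,  0.33288223, -0.06469151,  1.46095796,  0.02160803,
        1.34989903, -0.08850876]), 'joint_vel': array([ 0.00188154,  0.00098604,  0.00036098,  0.00198793, -0.00033999,
        0.00027784, -0.00015377]), 'joint_torque': array([ 7.30803677e-04, -6.23251033e+01,  2.47673539e-02, -3.89901531e+01,
       -6.14797790e-02,  3.99879366e-02,  1.92003822e-04]), 'ee_pos': array([0.14895149, 0.60652687, 0.18353955]), 'eef_rot': array([ 0.08441168,  0.70202241, -0.0854353 ,  0.70195442]), 'ft_force': array([ 0.98820836, -0.4243232 , -0.41800652]), 'torque': array([-0.00462857,  0.05084974, -0.01379093]), 'width': 0.08702912448724755}
side {'fx': 354.86194179486967, 'fy': 354.86194179486967, 'cx': 261.43653537895244, 'cy': 197.87519942122108, 'k1': -0.06405160639007643, 'xyz': array([0.26987551, 0.94603569, 0.52731089]), 'attitude': array([-0.10593612,  0.47926187,  0.85082568, -0.18756669])}
top {'fx': 373.19161597724263, 'fy': 373.19161597724263, 'cx': 254.56419190876468, 'cy': 186.735824663727, 'k1': -0.019422124586032773, 'xyz': array([0.53420074, 0.27277475, 0.94645983]), 'attitude': array([ 0.02000163, -0.03287998, -0.70190126,  0.71123376])}
wrist {'fx': 306.9592840587451, 'fy': 306.9592840587451, 'cx': 258.20183789973265, 'cy': 188.60015315547847, 'k1': 0.018886209091613877, 'xyz': array([0.0731841 , 0.62546139, 0.38453679]), 'attitude': array([-0.11394111, -0.08840599,  0.61078124,  0.77855513])}
```

View pics/side0.png

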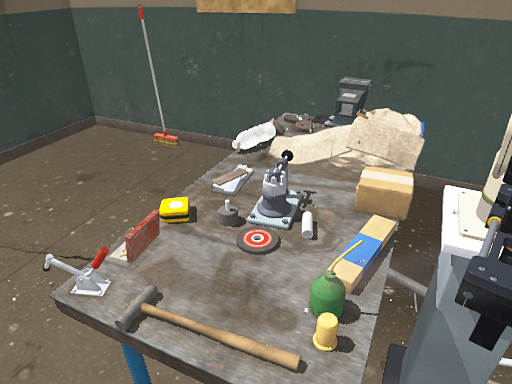

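View pics/top0.png

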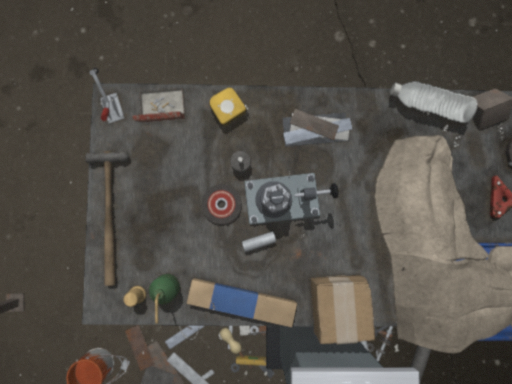

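View pics/wrist0.png

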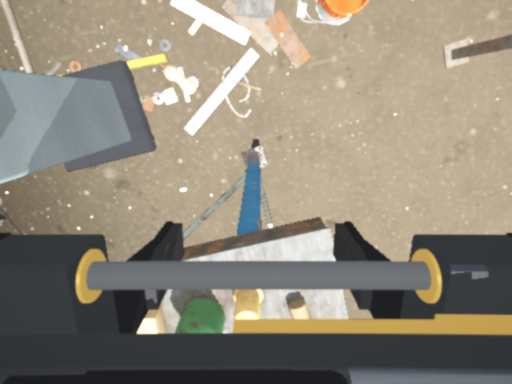

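```bash
cat > h.py <<'E'
from bench import *
import numpy as np, cv2
from scipy.spatial.transform import Rotation as R
def ray(c,u,v):
    K=np.array([[c['fx'],0,c['cx']],[0,c['fy'],c['cy']],[0,0,1]])
    d=cv2.undistortPoints(np.array([[[u,v]]],float),K,np.array([c['k1'],0,0,0,0.]))[0,0]
    w=R.from_quat(c['attitude']).apply([d[0],-d[1],-1]); return c['xyz'],w
def onz(c,u,v,z):
    o,w=ray(c,u,v); return o+w*(z-o[2])/w[2]
def proj(c,p):
    q=R.from_quat(c['attitude']).inv().apply(np.array(p)-c['xyz'])
    x,y=q[0]/-q[2],-q[1]/-q[2]; f=1+c['k1']*(x*x+y*y)
    return np.array([c['cx']+c['fx']*x*f,c['cy']+c['fy']*y*f])
def crop(im,x0,y0,x1,y1,s,f):
    cv2.imwrite(f,cv2.resize(im[y0:y1,x0:x1,::-1],None,fx=s,fy=s,interpolation=cv2.INTER_CUBIC))
E
python3 - <<'E'
from h import *
im=cv2.imread('pics/top0.png')[:,:,::-1]
crop(im,195,140,345,255,5,'pics/t0c.png')
im=cv2.imread('pics/side0.png')[:,:,::-1]
crop(im,210,140,330,260,5,'pics/s0c.png')
E
```

```text
(no output)
```

View pics/t0c.png

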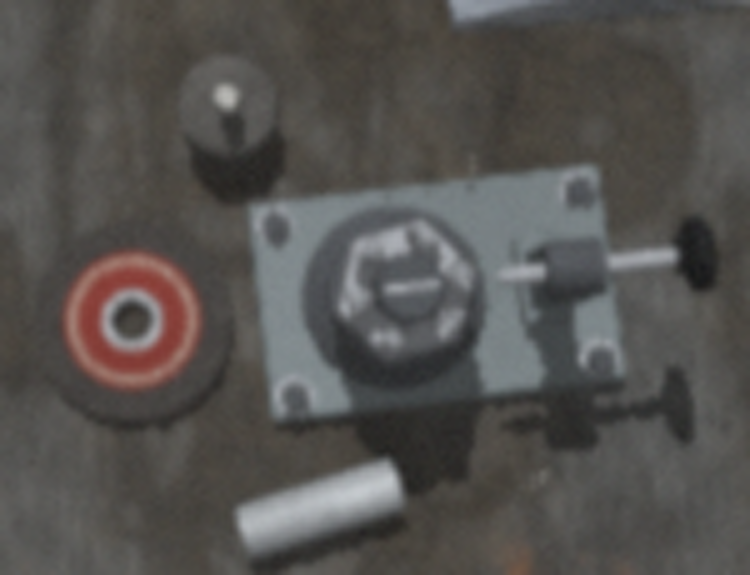

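View pics/s0c.png

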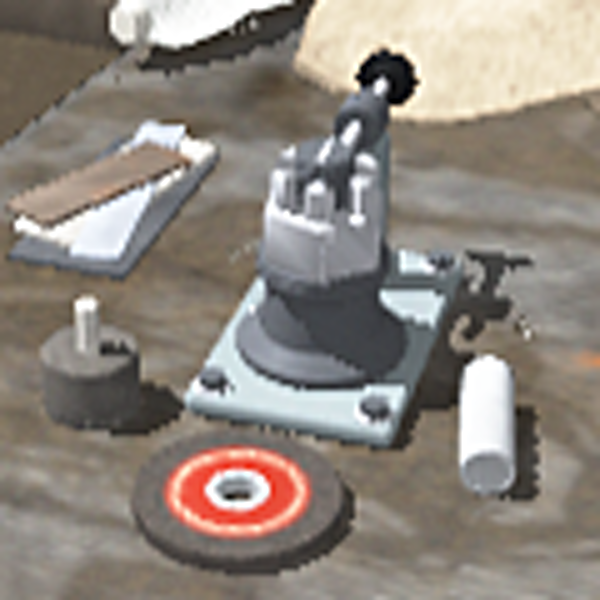

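```bash
python3 - <<'E'
from h import *
c=get_calibration('top')
P=lambda a,b,z: onz(c,195+a/5-.4,140+b/5-.4,z)
sp=P(412,288,.128);print('spindle',sp)
for a,b in[(387,291),(439,286)]:print(P(a,b,.128))
k=P(690,254,.110);print('knob',k, k-sp,np.linalg.norm((k-sp)[:2]))
cs=[P(*q,.012) for q in[(250,206),(598,166),(625,380),(274,422)]]
for q in cs:print('corner',q)
e=(cs[1]-cs[0]+cs[2]-cs[3]);print('axis angle',np.degrees(np.arctan2(e[1],e[0])),np.linalg.norm(e)/2)
d=k-sp;print('knob dir',np.degrees(np.arctan2(d[1],d[0])))
m=P(400,282,.118);print(m)
for n,z,q in[('disc',.01,(132,320)),('saw',.06,(226,97)),('saw2',.03,(226,110)),('pipe1',.0135,(244,535)),('pipe2',.0135,(396,480))]:print(n,P(*q,z))
c=get_calibration('side')
Q=lambda a,b,z: onz(c,210+a/5-.4,140+b/5-.4,z)
print('side knob',Q(390,80,.11))
o,w=ray(c,210+78,140+16)
E
```

```text
spindle [0.57326991 0.20864091 0.128     ]
[0.57180431 0.2196291  0.128     ]
[0.57430818 0.19675955 0.128     ]
knob [0.59115207 0.08166537 0.11      ] [ 0.01788217 -0.12697554 -0.018     ] 0.12822854827719082
corner [0.61896202 0.28141166 0.012     ]
corner [0.64176519 0.10588913 0.012     ]
corner [0.53406474 0.09222435 0.012     ]
corner [0.51103478 0.26788891 0.012     ]
axis angle -82.56440186682953 0.1770826426086809
knob dir -81.9836637630453
[0.57634766 0.21322557 0.118     ]
disc [0.56098025 0.33968626 0.01      ]
saw [0.66684446 0.29321839 0.06      ]
saw2 [0.66484658 0.29380926 0.03      ]
pipe1 [0.4551363 0.2820086 0.0135   ]
pipe2 [0.48307988 0.20685205 0.0135    ]
side knob [0.58977898 0.08075975 0.11      ]
```

```bash
python3 - <<'E'
from h import *
s=read_state();r=R.from_quat(s['eef_rot']);print(r.as_matrix().round(3))
y=r.as_matrix()[:,1];print('jaw ang',np.degrees(np.arctan2(y[1],y[0])))
c=get_calibration('wrist');rc=R.from_quat(c['attitude'])
print('cam in tool', r.inv().apply(c['xyz']-s['ee_pos']), (r.inv()*rc).as_matrix().round(3))
# nut position in pixel if tool shifted
n=np.array([.573,.209,.128])
for off in[(0,0),(.0,-.1),(.1,0),(-.1,0),(0,.1),(-.15,0)]:
  c2=dict(c);t=np.array([.573+off[0],.209+off[1],.26]);c2['xyz']=t+c['xyz']-s['ee_pos'];print(off,proj(c2,n))
E
```

```text
[[-0.     0.238  0.971]
 [-0.001  0.971 -0.238]
 [-1.    -0.001  0.   ]]
jaw ang 76.20967493875077
cam in tool [-2.00915101e-01  8.65182872e-06 -7.80394489e-02] [[ 0.     0.285 -0.958]
 [ 1.    -0.     0.   ]
 [-0.    -0.958 -0.285]]
(0, 0) [258.38693727 170.42214232]
(0.0, -0.1) [347.70731327 149.04471611]
(0.1, 0) [235.02587146  77.43045687]
(-0.1, 0) [278.20825265 249.26900488]
(0, 0.1) [172.65674633 190.88285258]
(-0.15, 0) [287.07800836 284.53574751]
```

```bash
python3 -m inch '[[[0,0,0.6,0,0,0,0],[0.3,-0.3,0.6,0,0,-0.02,0],[0.6,-0.6,0.6,0,0,-0.04,0],[0.9,-0.9,0.6,0,0,-0.06,0],[1,-1,0.6,0,0,-0.06,0]]]' && python3 -m inch '[[[0.3,-0.3,0,0,0,-0.02,0],[0.6,-0.6,0,0,0,-0.04,0],[0.9,-0.9,0,0,0,-0.06,0],[1,-1,0,0,0,-0.07,0]]]' && python3 -m inch '[[[0.3,-0.3,0,0,0,-0.02,0],[0.6,-0.6,0,0,0,-0.04,0],[0.9,-0.9,0,0,0,-0.06,0],[1,-1,0,0,0,-0.07,0]]]'
```

```text
time: 0.65
ee_pos: [0.273, 0.4835, 0.2568]
eef_rot: [0.218, 0.672, -0.218, 0.673]
ft_force: [0.4, 1.2, 0.9]
width: 0.0871
time: 1.05
ee_pos: [0.3928, 0.3625, 0.2565]
eef_rot: [0.36, 0.608, -0.36, 0.609]
ft_force: [0.6, 0.7, -0.1]
width: 0.0873
time: 1.45
ee_pos: [0.5118, 0.2425, 0.2563]
eef_rot: [0.484, 0.515, -0.484, 0.516]
ft_force: [-0.5, 0.2, 0.3]
width: 0.0871
```

```bash
python3 -m inch '[[[0.3,-0.15,0,0,0,0,0],[0.51,-0.28,0,0,0,0,0],[0.51,-0.28,0,0,0,0,0],[0.51,-0.28,0,0,0,0,0]]]'; python3 - <<'E'
from h import *
s=read_state();y=R.from_quat(s['eef_rot']).as_matrix()[:,1];print(s['ee_pos'],'jaw',np.degrees(np.arctan2(y[1],y[0])),s['joint_positions'].round(2))
c=get_calibration('wrist');im=camera('wrist');print(proj(c,[.573,.209,.128]))
cv2.imwrite('pics/w1.png',im[:,:,::-1]);crop(im,160,80,360,230,4,'pics/w1c.png')
E
```

```text
time: 1.85
ee_pos: [0.57, 0.2139, 0.2558]
eef_rot: [0.481, 0.518, -0.482, 0.518]
ft_force: [-0.3, 0.7, -0.2]
width: 0.0874
[0.5700251 0.2138908 0.2557736] jaw 4.211040308802394 [-0.77  0.28  0.43  1.41 -0.12  1.48 -0.27]
[260.37922844 175.9630911 ]
```

View pics/w1.png

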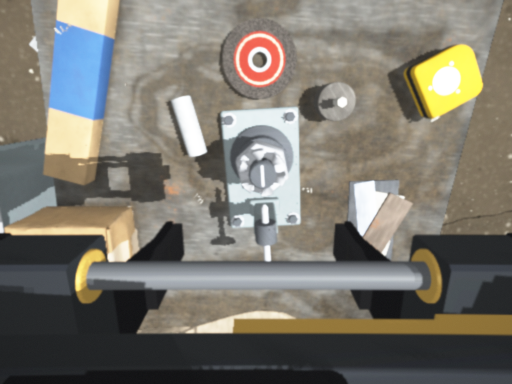

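View pics/w1c.png

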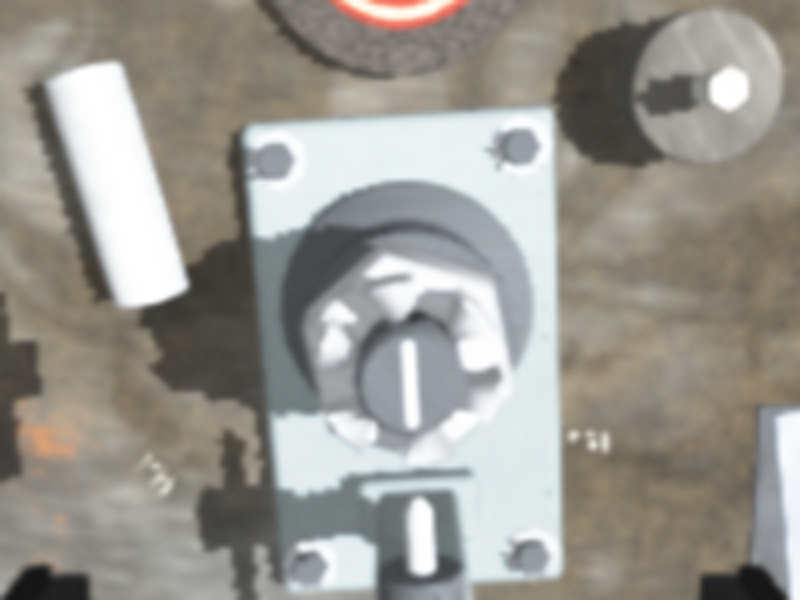

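```bash
cat > rect.py <<'E'
from h import *
import sys,json
def rect(im,c,ctr,z,half=.05,n=600,fn='pics/r.png',lines=()):
    # orthographic top view at height z; image up = stand -y dir.. plain world: right=+x, up=+y
    g=np.linspace(-half,half,n);X,Y=np.meshgrid(ctr[0]+g,ctr[1]-g)
    P=np.stack([X,Y,np.full_like(X,z)],-1).reshape(-1,3)
    q=R.from_quat(c['attitude']).inv().apply(P-c['xyz']);x=q[:,0]/-q[:,2];y=-q[:,1]/-q[:,2];f=1+c['k1']*(x*x+y*y)
    u=(c['cx']+c['fx']*x*f).reshape(n,n).astype('f4');v=(c['cy']+c['fy']*y*f).reshape(n,n).astype('f4')
    o=cv2.remap(np.ascontiguousarray(im[:,:,::-1]),u,v,cv2.INTER_CUBIC)
    cv2.imwrite(fn,o);return o
E
python3 - <<'E'
from rect import *
c=get_calibration('wrist');im=cv2.imread('pics/w1.png')[:,:,::-1]
sp=onz(c,261.9,175.9,.128);print(sp)
def P(a,b,z):return onz(c,160+a/4-.4,80+b/4-.4,z)
l=P(413,428,.128)-P(406,341,.128);print('line',np.degrees(np.arctan2(l[1],l[0])))
l=P(560,578,.012)-P(552,110,.012);print('plate',np.degrees(np.arctan2(l[1],l[0])),np.linalg.norm(l))
l=P(288,590,.012)-P(245,128,.012);print('plate',np.degrees(np.arctan2(l[1],l[0])),np.linalg.norm(l))
rect(im,c,sp,.118,fn='pics/r118.png');
E
```

```text
[0.57420022 0.20994752 0.128     ]
line -81.03811593256812
plate -82.5786030923351 0.17719123891200497
plate -82.21701924565856 0.17629553940422427
```

View pics/r118.png

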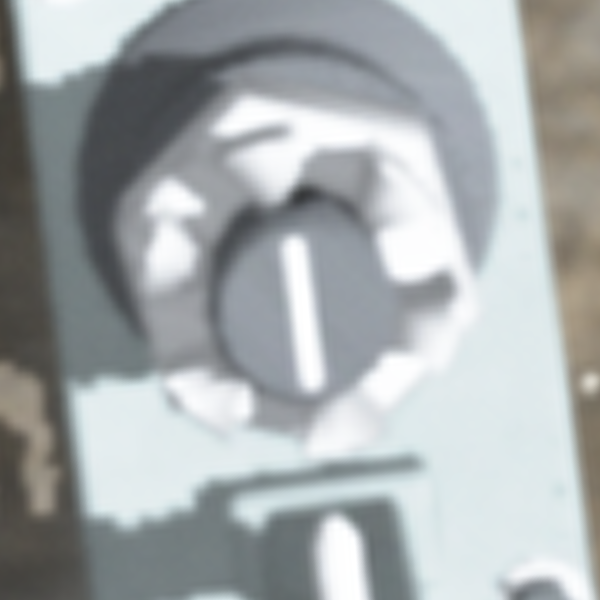

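```bash
python3 - <<'E'
from rect import *
c=get_calibration('wrist');im=cv2.imread('pics/w1.png')[:,:,::-1]
o=rect(im,c,[.5735,.2092],.100,fn='pics/r100.png')
o=cv2.convertScaleAbs(o,alpha=.6)
for k in range(6):
    for a,col,z in((10+60*k,(0,0,255),.1),(40+60*k,(0,255,0),.1)):
        t=np.radians(a);cv2.line(o,(int(300+150*np.cos(t)),int(300-150*np.sin(t))),(int(300+210*np.cos(t)),int(300-210*np.sin(t))),col,1)
pts=np.array([[300+6*33.5*np.cos(np.radians(40+60*k)),300-6*33.5*np.sin(np.radians(40+60*k))] for k in range(6)],int)
cv2.polylines(o,[pts],True,(255,0,0),1)
cv2.imwrite('pics/r100o.png',o)
E
```

```text
(no output)
```

View pics/r100o.png

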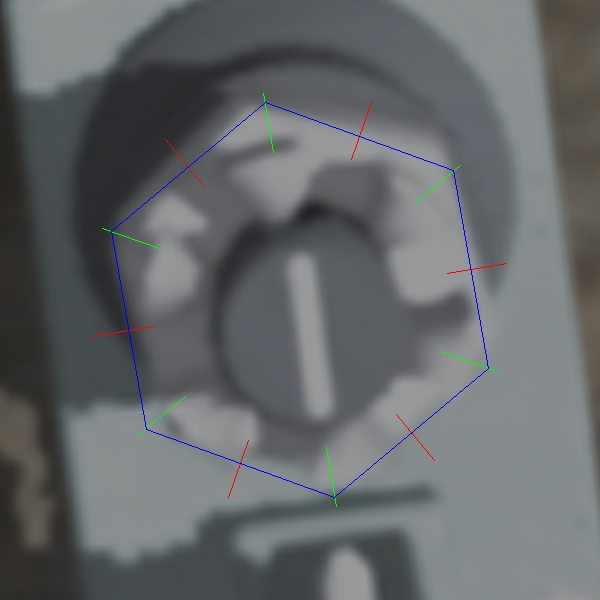

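```bash
python3 -m inch '[[[0.03,-0.04,-0.2,0,0,0.024,0],[0.03,-0.04,-0.5,0,0,0.024,0],[0.03,-0.04,-0.8,0,0,0.024,0],[0.03,-0.04,-0.8,0,0,0.024,0],[0.03,-0.04,-0.8,0,0,0.024,0]]]'; python3 - <<'E'
from h import *
s=read_state();y=R.from_quat(s['eef_rot']).as_matrix()[:,1];print(s['ee_pos'],'jaw',np.degrees(np.arctan2(y[1],y[0])))
im=camera('wrist');cv2.imwrite('pics/w2.png',im[:,:,::-1])
im=camera('side');crop(im,190,120,350,240,5,'pics/s2.png')
E
```

```text
time: 2.4
ee_pos: [0.5732, 0.2097, 0.1613]
eef_rot: [0.441, 0.553, -0.44, 0.553]
ft_force: [-0.0, 0.7, 1.1]
width: 0.087
[0.5732206  0.20972575 0.16128056] jaw 12.937108026552494
```

View pics/w2.png

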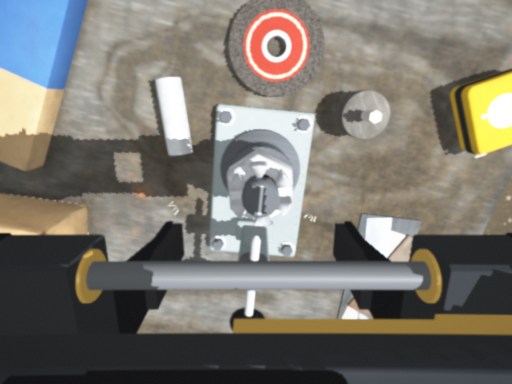

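View pics/s2.png

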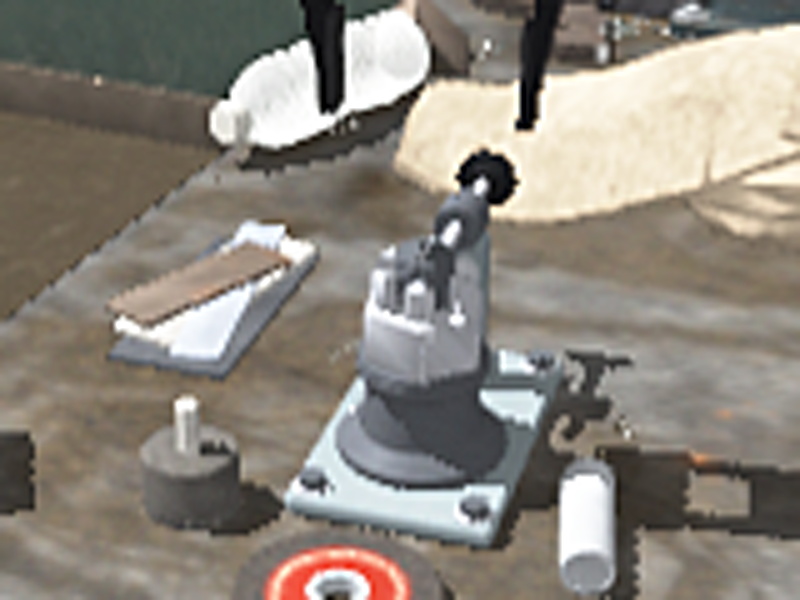

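```bash
python3 -m inch '[[[0,0,-0.2,0,0,0,0],[0,0,-0.4,0,0,0,0],[0,0,-0.6,0,0,0,0],[0,0,-0.69,0,0,0,0],[0,0,-0.69,0,0,0,0]]]'; python3 - <<'E'
from h import *
im=camera('wrist');cv2.imwrite('pics/w3.png',im[:,:,::-1])
im=camera('side');crop(im,190,120,350,240,5,'pics/s3.png')
E
```

```text
time: 3.0
ee_pos: [0.5737, 0.2088, 0.0776]
eef_rot: [0.441, 0.553, -0.441, 0.553]
ft_force: [-0.5, -0.1, 0.4]
width: 0.0871
```

View pics/w3.png

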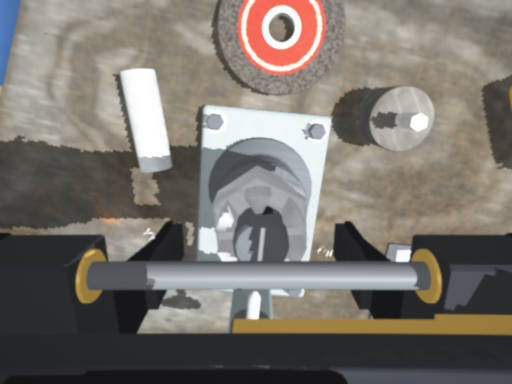

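View pics/s3.png

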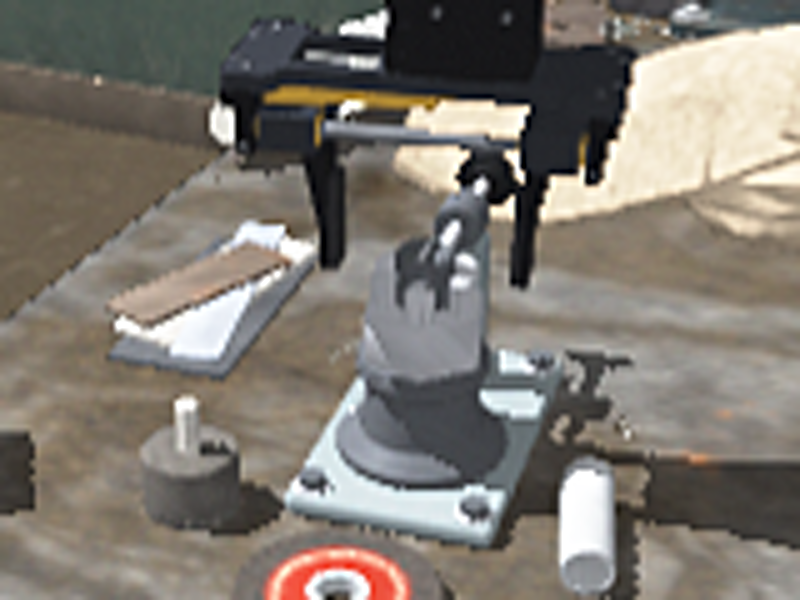

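```bash
python3 - <<'E'
from h import *
s=read_state();c=get_calibration('side');m=R.from_quat(s['eef_rot']).as_matrix()
for p in[s['ee_pos'],s['ee_pos']+.05*m[:,1],s['ee_pos']-.05*m[:,1],[.5737,.2093,.128],[.5737,.2093,.07]]:
    print(p,(proj(c,p)-[190,120])*5)
c=get_calibration('wrist')
for p in[s['ee_pos'],s['ee_pos']+.05*m[:,1],s['ee_pos']-.05*m[:,1],[.5737,.2093,.128],[.5737,.2093,.1]]:
    print(p,proj(c,p))
E
```

```text
[0.57476377 0.20901326 0.07927878] [422.61159802 331.61618845]
[0.62351263 0.22012805 0.07938241] [327.95005369 321.64851386]
[0.52601492 0.19789848 0.07917515] [519.06010766 341.79657915]
[0.5737, 0.2093, 0.128] [426.13293974 247.45538   ]
[0.5737, 0.2093, 0.07] [423.95457024 347.92503615]
[0.57476377 0.20901326 0.07927878] [257.73357398 213.82109064]
[0.62351263 0.22012805 0.07938241] [329.23452355 213.86264594]
[0.52601492 0.19789848 0.07917515] [186.22727986 213.83110197]
[0.5737, 0.2093, 0.128] [256.00878919 245.35004724]
[0.5737, 0.2093, 0.1] [256.21983846 224.94157482]
```

```bash
python3 - <<'E'
from h import *
im=camera('top');crop(im,190,110,350,250,5,'pics/t3.png')
im=cv2.imread('pics/w3.png')[:,:,::-1];crop(im,120,180,400,300,2.8,'pics/w3c.png')
E
```

```text
(no output)
```

View pics/t3.png

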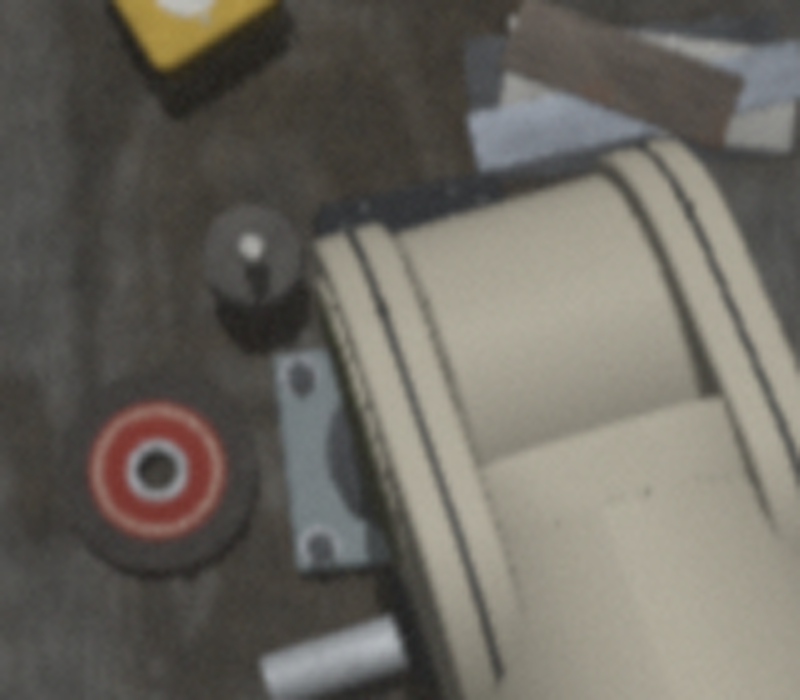

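View pics/w3c.png

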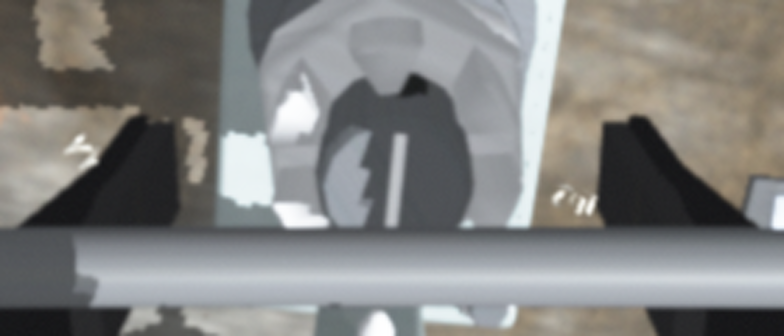

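```bash
python3 -m inch '[[[0,0,0.3,0,0,0,0],[0,0,0.6,0,0,0,0],[0,0,0.9,0,0,0,0.4],[0,0,1,0,0,0,1],[0,0,1,0,0,0,1],[0,0,1,0,0,0,1],[0,0,1,0,0,0,1],[0,0,1,0,0,0,1],[0,0,1,0,0,0,1],[0,0,1,0,0,0,1]]]' 20; python3 - <<'E'
from h import *
s=read_state();c=get_calibration('side');print((proj(c,s['ee_pos'])-[190,90])*5,proj(get_calibration('wrist'),s['ee_pos']))
im=camera('wrist');cv2.imwrite('pics/w4.png',im[:,:,::-1])
im=camera('side');crop(im,190,90,350,210,5,'pics/s4.png')
E
```

```text
time: 4.15
ee_pos: [0.5737, 0.2085, 0.1971]
eef_rot: [0.441, 0.553, -0.441, 0.553]
ft_force: [0.0, -0.3, 0.3]
width: 0.0308
[429.48970802 268.15079954] [257.81210179 213.79892538]
```

View pics/w4.png

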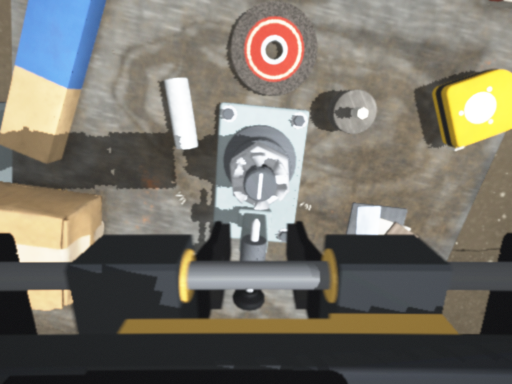

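View pics/s4.png

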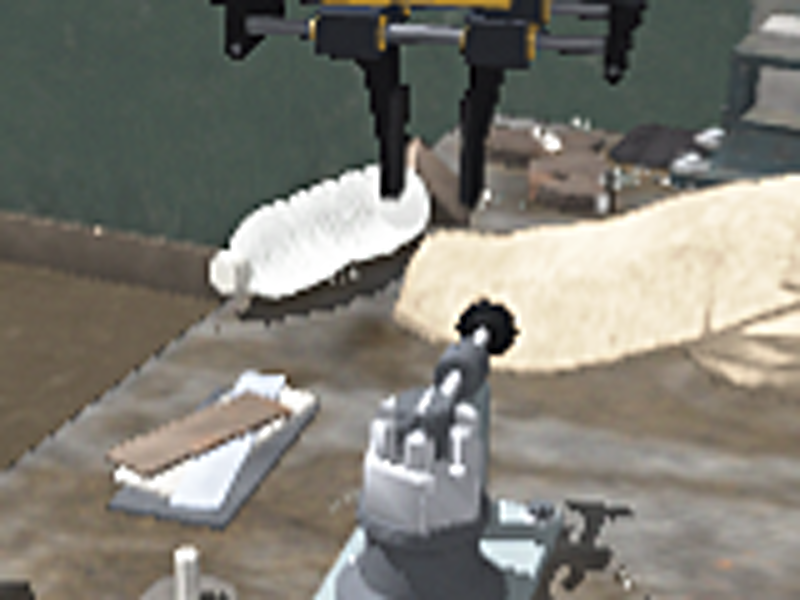

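```bash
python3 -m inch '[[[0,0,0,0,0,0,0],[0,0,0,0,0,0,0],[0,0,0,0,0,0,0],[0,0,0,0,0,0,0],[0,0,0,0,0,0,0],[0,0,0,0,0,0,0],[0,0,-0.3,0,0,0,0],[0,0,-0.6,0,0,0,0],[0,0,-0.9,0,0,0,0],[0,0,-1,0,0,0,0]]]' 4;  python3 -m inch '[[[0,0,0,0,0,0,0.1],[0,0,0,0,0,0,0.2],[0,0,0,0,0,0,0.3],[0,0,0,0,0,0,0.4],[0,0,0,0,0,0,0.4],[0,0,0,0,0,0,0.4],[0,0,0,0,0,0,0.4]]]' 4; python3 - <<'E'
from h import *
im=camera('wrist');crop(im,120,180,400,300,2.8,'pics/w5.png')
im=camera('side');crop(im,190,120,350,240,5,'pics/s5.png')
E
```

```text
time: 5.25
ee_pos: [0.5717, 0.2078, 0.074]
eef_rot: [0.439, 0.554, -0.443, 0.552]
ft_force: [-0.1, -0.0, 0.4]
width: 0.0856
time: 5.95
ee_pos: [0.5745, 0.2088, 0.0781]
eef_rot: [0.441, 0.553, -0.44, 0.553]
ft_force: [1.7, 1.1, 0.6]
width: 0.0526
```

View pics/s5.png

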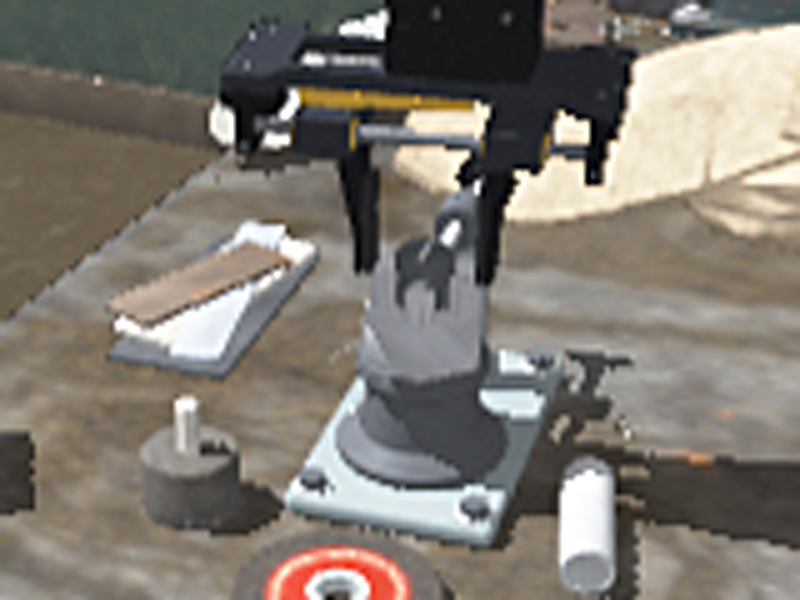

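View pics/w5.png

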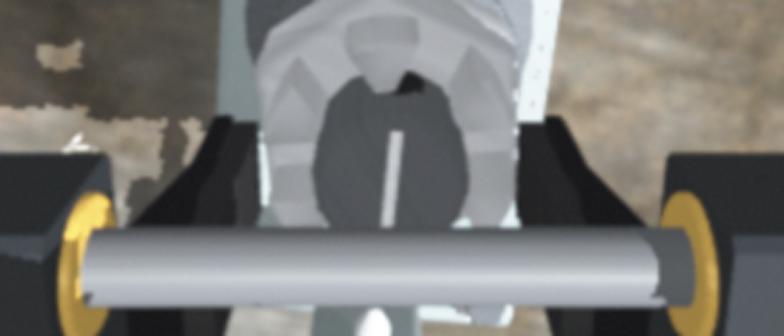

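```bash
python3 -m inch '[[[0,0,0,0,0,0,0],[0,0,0,0,0,0,0],[0,0,0,0,0,0,0],[0,0,0,0,0,0,0],[0,0,0,0,0,0,0],[0,0,-0.1,0,0,0,0],[0,0,-0.2,0,0,0,0],[0,0,-0.3,0,0,0,0],[0,0,-0.3,0,0,0,0]]]' 4;  python3 -m inch '[[[0,0,0,0,0,0,0.1],[0,0,0,0,0,0,0.2],[0,0,0,0,0,0,0.3],[0,0,0,0,0,0,0.4],[0,0,0,0,0,0,0.4],[0,0,0,0,0,0,0.4],[0,0,0,0,0,0,0.4]]]' 5; python3 - <<'E'
from h import *
im=camera('wrist');crop(im,120,180,400,300,2.8,'pics/w6.png')
im=camera('side');crop(im,190,120,350,240,5,'pics/s6.png')
E
```

```text
time: 6.95
ee_pos: [0.5722, 0.208, 0.0388]
eef_rot: [0.44, 0.553, -0.442, 0.552]
ft_force: [-0.9, 0.4, -1.0]
width: 0.0868
time: 7.65
ee_pos: [0.575, 0.2089, 0.0421]
eef_rot: [0.442, 0.552, -0.44, 0.553]
ft_force: [6.7, 1.4, -1.6]
width: 0.059
```

View pics/s6.png

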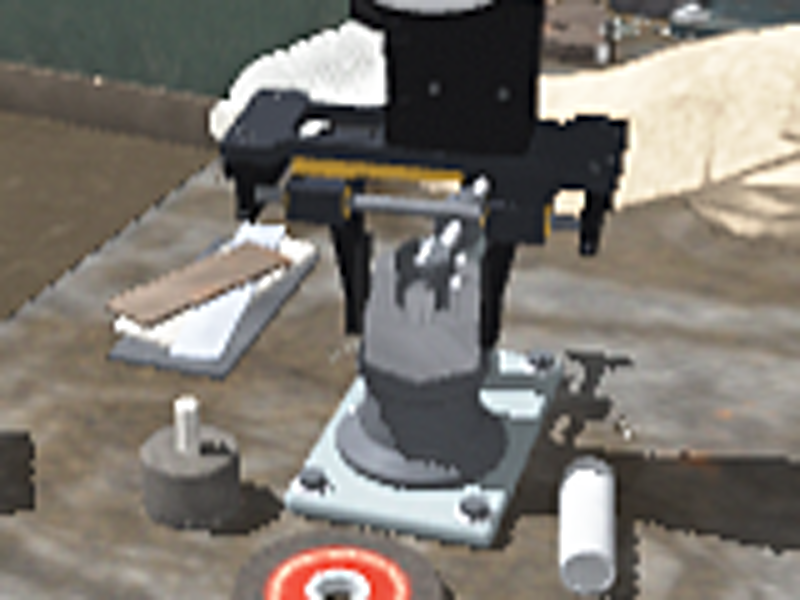

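View pics/w6.png

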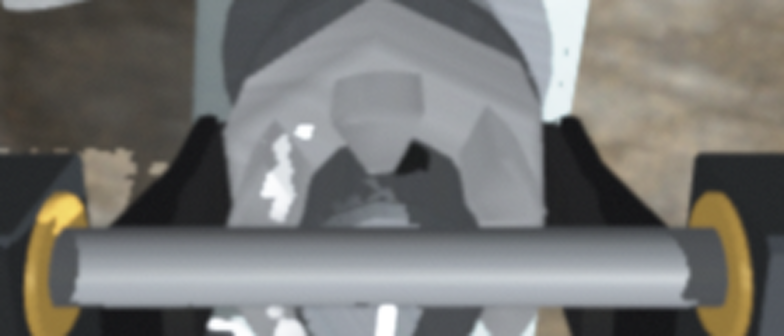

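```bash
python3 -m inch '[[[0.01,0,0,0,0,0,0.45],[0.01,0,0,0,0,0,0.45],[0.01,0,0,0,0,0,0.45],[0.01,0,0,0,0,0,0.45]]]' 35;python3 - <<'E'
from h import *
s=read_state();y=R.from_quat(s['eef_rot']).as_matrix()[:,1];print(s['ee_pos'],'jaw',np.degrees(np.arctan2(y[1],y[0])),s['ft_force'],s['torque'],s['joint_positions'].round(2))
E
```

```text
time: 8.15
ee_pos: [0.575, 0.2089, 0.042]
eef_rot: [0.441, 0.553, -0.441, 0.553]
ft_force: [-1.6, 0.4, 5.9]
width: 0.0581
[0.57498632 0.20894867 0.04200733] jaw 12.863578181111052 [-1.59531943  0.39055155  5.87761448] [0.0173425  0.48061598 0.19945552] [-0.72  0.43  0.38  1.68 -0.18  1.07 -0.07]
```

```bash
python3 -m inch '[[[0,0,0,0,0,-0.012,0.45],[0,0,0,0,0,-0.024,0.45],[0,0,0,0,0,-0.036,0.45],[0,0,0,0,0,-0.048,0.45],[0,0,0,0,0,-0.06,0.45],[0,0,0,0,0,-0.072,0.45],[0,0,0,0,0,-0.084,0.45],[0,0,0,0,0,-0.092,0.45],[0,0,0,0,0,-0.098,0.45],[0,0,0,0,0,-0.098,0.45]]]' 35;python3 - <<'E'
from h import *
s=read_state();y=R.from_quat(s['eef_rot']).as_matrix()[:,1];print(s['ee_pos'],'jaw',np.degrees(np.arctan2(y[1],y[0])),s['ft_force'],s['torque'],s['joint_positions'].round(2))
im=camera('wrist');cv2.imwrite('pics/w7.png',im[:,:,::-1])
E
```

```text
time: 9.15
ee_pos: [0.5747, 0.2089, 0.042]
eef_rot: [-0.588, -0.393, 0.588, -0.393]
ft_force: [-2.6, 0.1, 7.5]
width: 0.0582
[0.57470232 0.20890071 0.04198596] jaw -22.503574569677017 [-2.62869837  0.1085966   7.48310828] [-0.03420362  0.75480217 -0.18664721] [-0.81  0.45  0.5   1.68 -0.24  1.07 -0.64]
```

View pics/w7.png

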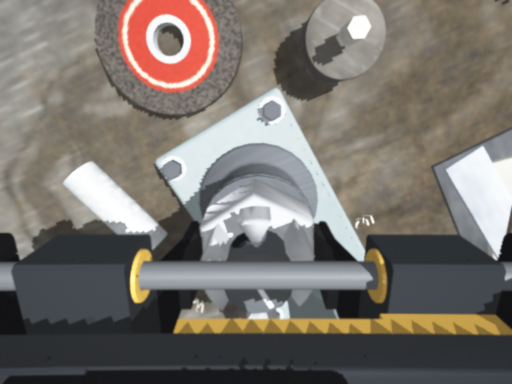

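```bash
python3 -m inch '[[[0,0,0,0,0,0,0.3],[0,0,0,0,0,0,0.2],[0,0,0,0,0,0,0.1],[0,0,0,0,0,0,0],[0,0,0.2,0,0,0,0],[0,0,0.5,0,0,0,0],[0,0,0.8,0,0,0,0],[0,0,1,0,0,0,0],[0,0,1,0,0,0,0]]]' 20; python3 -m inch '[[[0,0,0.2,0,0,0,0],[0.1,-0.4,0.3,0,0,0.05,0],[0.1,-0.5,0.3,0,0,0.07,0],[0.1,-0.5,0.3,0,0,0.07,0],[0.1,-0.5,0.3,0,0,0.07,0]]]' 20;python3 - <<'E'
from h import *
s=read_state();y=R.from_quat(s['eef_rot']).as_matrix()[:,1];print(s['ee_pos'],'jaw',np.degrees(np.arctan2(y[1],y[0])))
c=get_calibration('wrist');print(c)
im=camera('wrist');cv2.imwrite('pics/w8.png',im[:,:,::-1])
p=proj(c,[.574,.209,.118]).astype(int);print(p)
crop(im,p[0]-80,max(0,p[1]-60),p[0]+80,p[1]+60,5,'pics/w8c.png')
E
```

```text
time: 10.1
ee_pos: [0.577, 0.2091, 0.1654]
eef_rot: [0.59, 0.393, -0.586, 0.393]
ft_force: [-0.6, 0.1, -0.6]
width: 0.0871
time: 10.6
ee_pos: [0.5868, 0.1479, 0.1969]
eef_rot: [0.487, 0.512, -0.488, 0.512]
ft_force: [-0.6, 0.3, -0.1]
width: 0.087
[0.58684747 0.14787813 0.19685488] jaw 2.8298639641181698
{'fx': 306.9592840587451, 'fy': 306.9592840587451, 'cx': 258.20183789973265, 'cy': 188.60015315547847, 'k1': 0.018886209091613877, 'xyz': array([0.58344878, 0.22616145, 0.39775993]), 'attitude': array([-0.14427191, -0.00319504,  0.02459909,  0.98922712])}
[246 116]
```

View pics/w8c.png

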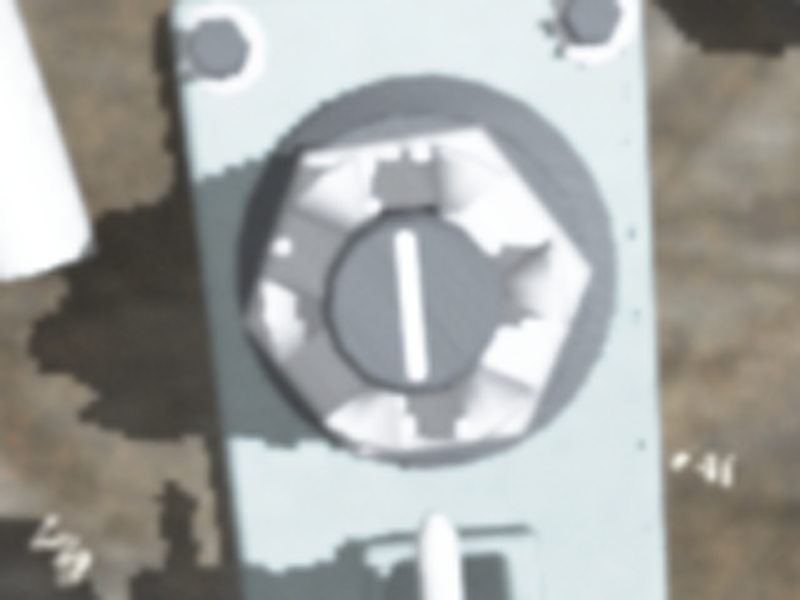

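```bash
python3 - <<'E'
from rect import *
c=get_calibration('wrist');im=cv2.imread('pics/w8.png')[:,:,::-1]
P=lambda a,b,z: onz(c,166+a/5-.4,56+b/5-.4,z)
def ang(p,q):d=q-p;return np.degrees(np.arctan2(d[1],d[0]))
print('line',ang(P(404,232,.128),P(417,380,.128)))
print('slots z109',ang(P(408,185,.105),P(437,410,.105)))
print('hex top',ang(P(303,152,.1),P(485,128,.1)),'hex bot',ang(P(330,440,.1),P(525,435,.1)), 'l',ang(P(303,152,.1),P(248,310,.1)),'r',ang(P(525,435,.1),P(588,268,.1)))
print('plate',ang(P(175,20,.012),P(240,590,.012)),ang(P(640,30,.012),P(665,590,.012)))
sp=P(411,303,.128);print(sp,'pin tip',P(434,520,.11))
rect(im,c,[.574,.209],.1,fn='pics/r8.png',half=.05)
E
```

```text
line -82.82195254157966
slots z109 -80.28888198576644
hex top 9.700455330584122 hex bot 4.076216895849294 l -109.13677481193757 r 72.47933488758187
plate -83.50744957062288 -82.713800790022
[0.575265   0.21076164 0.128     ] pin tip [0.58049556 0.16972358 0.11      ]
```

View pics/r8.png

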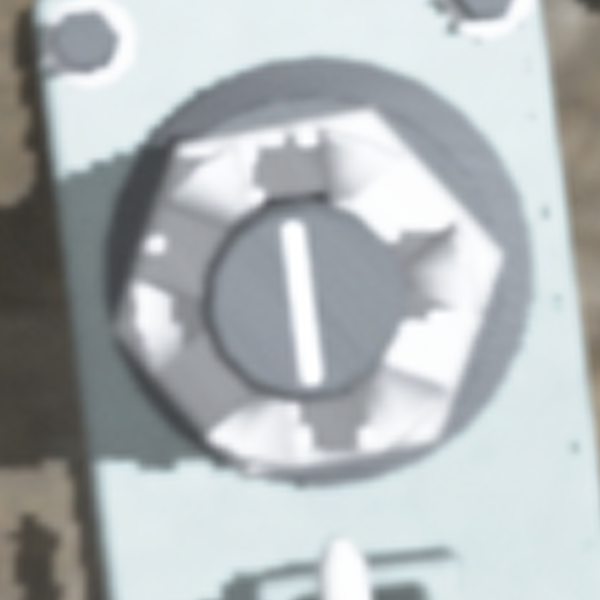

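```bash
python3 -m inch '[[[0.02,-0.3,0,0,0,0.013,1],[0.05,-0.6,0,0,0,0.013,1],[0.075,-0.89,0,0,0,0.013,1],[0.075,-0.89,0,0,0,0.013,1],[0.075,-0.89,0,0,0,0.013,1],[0.075,-0.89,-0.2,0,0,0.013,1],[0.075,-0.89,-0.4,0,0,0.013,1],[0.075,-0.89,-0.6,0,0,0.013,1],[0.075,-0.89,-0.6,0,0,0.013,1]]]' 20;python3 - <<'E'
from h import *
s=read_state();m=R.from_quat(s['eef_rot']).as_matrix();y=m[:,1];print(s['ee_pos'],'jaw',np.degrees(np.arctan2(y[1],y[0])),s['joint_positions'].round(2))
print((proj(get_calibration('side'),s['ee_pos']-.038*m[:,0])-[190,120])*5)
im=camera('wrist');cv2.imwrite('pics/w9.png',im[:,:,::-1])
im=camera('side');crop(im,220,90,380,210,5,'pics/s9.png')
E
```

```text
time: 11.55
ee_pos: [0.5937, 0.0439, 0.1221]
eef_rot: [0.465, 0.533, -0.468, 0.53]
ft_force: [-0.4, -0.0, 0.2]
width: 0.0228
[0.59371378 0.04394671 0.12209784] jaw 7.496176638711618 [-0.58  0.34  0.53  1.64 -0.18  1.21  0.12]
[507.84812774  71.80201098]
```

View pics/w9.png

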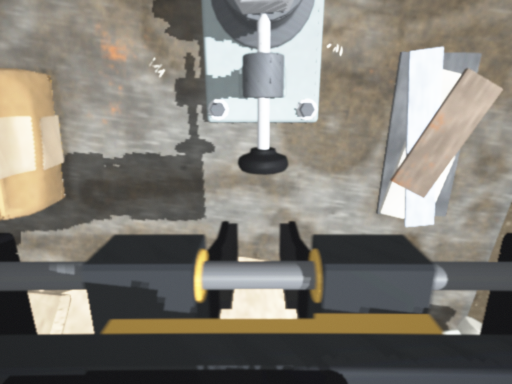

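View pics/s9.png

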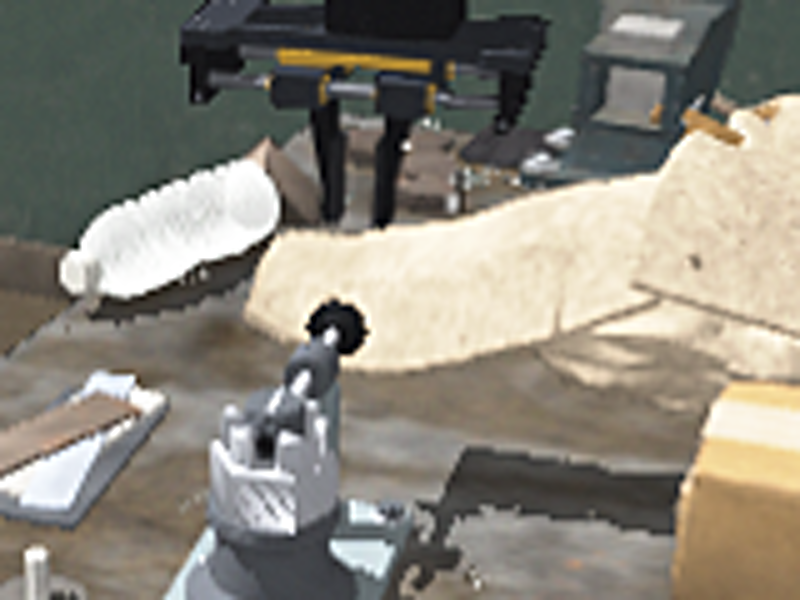

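```bash
python3 -m inch '[[[0,0,-0.2,0,0,0,1],[0,0,-0.4,0,0,0,1],[0,0,-0.54,0,0,0,1],[0,0,-0.54,0,0,0,1],[0,0,-0.54,0,0,0,1]]]' 20;python3 - <<'E'
from h import *
s=read_state();m=R.from_quat(s['eef_rot']).as_matrix();print(s['ee_pos'],s['width'])
im=camera('wrist');c=get_calibration('wrist');crop(im,160,120,360,270,4,'pics/w10.png')
im=camera('side');crop(im,220,90,380,210,5,'pics/s10.png')
E
```

```text
time: 12.15
ee_pos: [0.5969, 0.0423, 0.0623]
eef_rot: [0.467, 0.531, -0.466, 0.532]
ft_force: [0.2, 0.7, 1.0]
width: 0.0007
[0.59694265 0.04228241 0.06233219] 0.000724184853194186
```

View pics/w10.png

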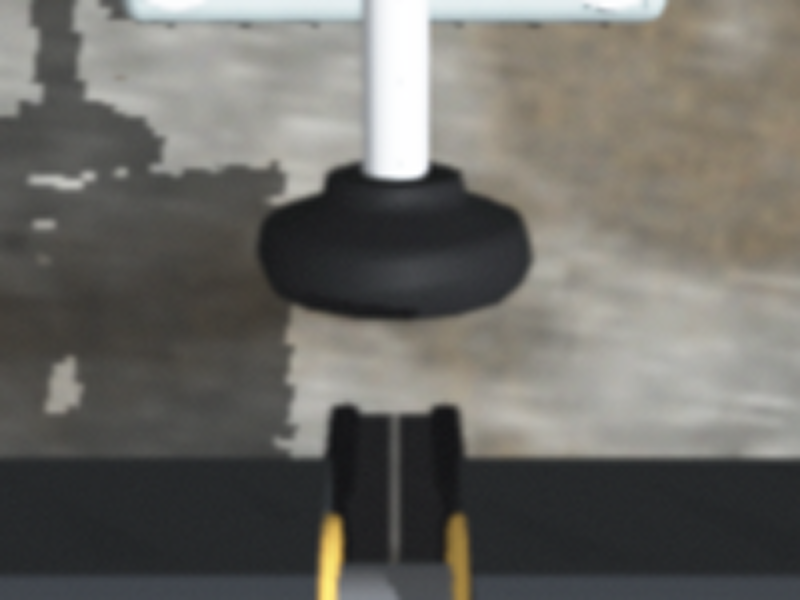

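View pics/s10.png

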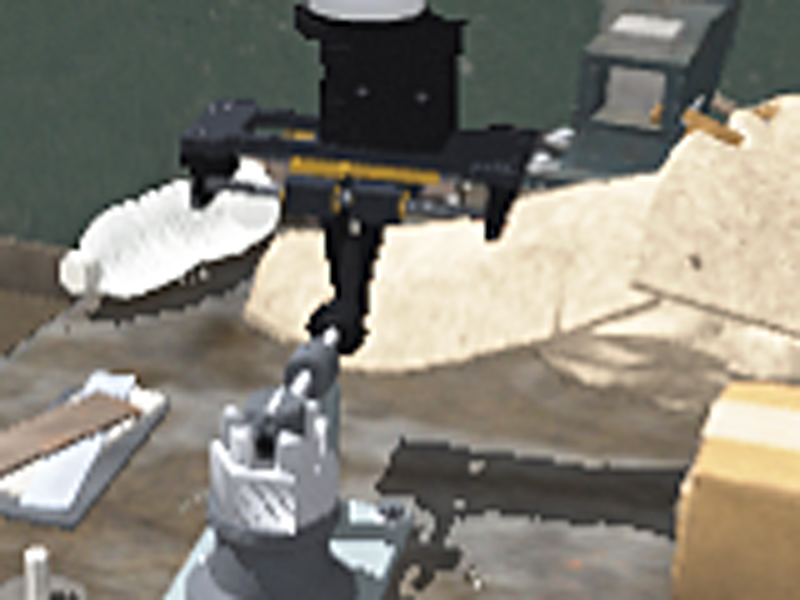

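```bash
python3 -m inch '[[[0,0,-0.06,0,0,0,1],[-0.01,0.08,-0.06,0,0,0,1],[-0.02,0.14,-0.06,0,0,0,1],[-0.025,0.18,-0.06,0,0,0,1],[-0.03,0.22,-0.06,0,0,0,1],[-0.034,0.26,-0.06,0,0,0,1],[-0.034,0.26,-0.06,0,0,0,1]]]' 20;python3 - <<'E'
from h import *
s=read_state();m=R.from_quat(s['eef_rot']).as_matrix();print(s['ee_pos'],s['ft_force'],np.linalg.norm(s['ee_pos'][:2]-[.574,.2095]))
im=camera('wrist');c=get_calibration('wrist');crop(im,160,60,360,210+60,3.5,'pics/w11.png')
E
```

```text
time: 12.95
ee_pos: [0.5918, 0.0738, 0.0536]
eef_rot: [0.466, 0.532, -0.466, 0.531]
ft_force: [-0.0, -0.1, 0.4]
width: 0.0004
[0.59178222 0.07381608 0.05355449] [-0.00275468 -0.11981212  0.42162815] 0.136844198850684
```

View pics/w11.png

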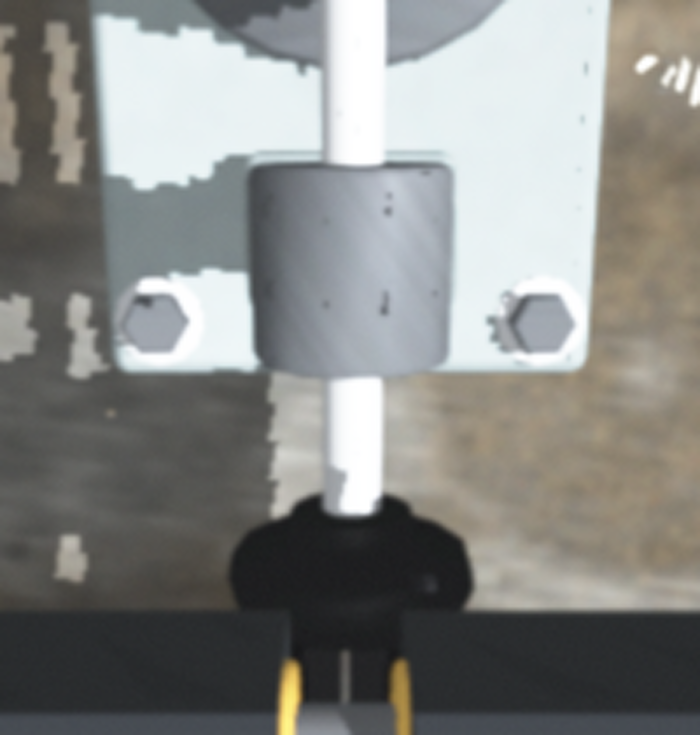

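```bash
python3 -m inch '[[[-0.003,0.02,0,0,0,0,1],[-0.005,0.04,0,0,0,0,1],[-0.008,0.06,0,0,0,0,1],[-0.01,0.08,0,0,0,0,1],[-0.01,0.08,0,0,0,0,1]]]' 20;python3 -m inch '[[[-0.002,0.015,0,0,0,0,1],[-0.004,0.03,0,0,0,0,1],[-0.006,0.045,0,0,0,0,1],[-0.008,0.06,0,0,0,0,1],[-0.01,0.075,0,0,0,0,1],[-0.01,0.075,0,0,0,0,1]]]';python3 - <<'E'
from h import *
s=read_state();m=R.from_quat(s['eef_rot']).as_matrix();print(s['ee_pos'],s['ft_force'],np.linalg.norm(s['ee_pos'][:2]-[.574,.2095]))
im=camera('wrist');c=get_calibration('wrist');crop(im,160,60,360,210+60,3.5,'pics/w12.png')
E
```

```text
time: 13.5
ee_pos: [0.5907, 0.0832, 0.0536]
eef_rot: [0.466, 0.532, -0.466, 0.531]
ft_force: [-0.2, -1.7, 0.5]
width: 0.0005
time: 14.1
ee_pos: [0.5895, 0.0921, 0.0536]
eef_rot: [0.466, 0.532, -0.466, 0.531]
ft_force: [0.1, -1.2, 0.5]
width: 0.0002
[0.58949137 0.09212185 0.05356812] [ 0.11376411 -1.23164716  0.5134044 ] 0.11839599659262978
```

View pics/w12.png

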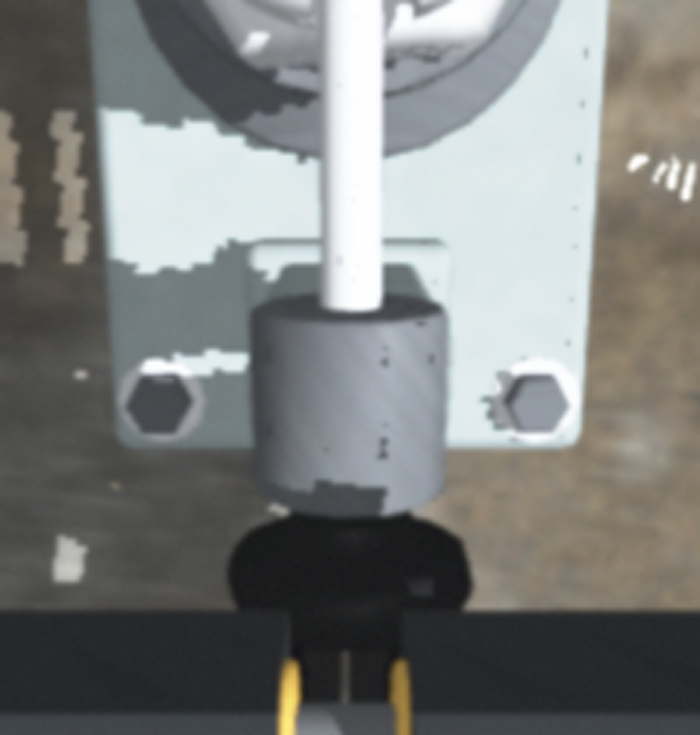

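Pin is through the slot (travel well beyond 13 mm, about 1–2 N). Seat the knob until the force rises.

```bash
python3 -m inch '[[[-0.001,0.01,0,0,0,0,1],[-0.003,0.02,0,0,0,0,1],[-0.004,0.03,0,0,0,0,1],[-0.004,0.03,0,0,0,0,1]]]';python3 -m inch '[[[-0.001,0.01,0,0,0,0,1],[-0.001,0.01,0,0,0,0,1],[-0.001,0.01,0,0,0,0,1]]]'
```

```text
time: 14.55
ee_pos: [0.5891, 0.095, 0.0536]
eef_rot: [0.466, 0.531, -0.467, 0.531]
ft_force: [1.0, -2.7, 0.0]
width: 0.0004
time: 14.85
ee_pos: [0.5891, 0.0951, 0.0536]
eef_rot: [0.466, 0.531, -0.467, 0.532]
ft_force: [0.9, -6.4, 1.7]
width: 0.0003
```

```bash
python3 -m inch '[[[-0.001,0.012,0,0,0,0,1],[-0.001,0.012,0,0,0,0,1],[-0.001,0.012,0,0,0,0,1]]]'; python3 -m inch '[[[0,-0.03,0,0,0,0,1],[0.005,-0.1,0,0,0,0,1],[0.02,-0.35,0,0,0,0,1],[0.03,-0.45,0,0,0,0,1],[0.03,-0.45,0.3,0,0,0,1],[0.03,-0.45,0.6,0,0,0,1],[0.03,-0.45,0.9,0,0,0,1],[0.03,-0.3,1,0,0,0,1],[0.03,-0.3,1,0,0,0,1]]]'; python3 - <<'E'
from h import *
im=camera('wrist');c=get_calibration('wrist');cv2.imwrite('pics/w13.png',im[:,:,::-1]);crop(im,180,0,340,120,5,'pics/w13c.png')
k=proj(c,[.574+.129*.105,.2095-.9916*.105,.11]);print('expected face px',k)
im=camera('side');crop(im,190,120,350,240,5,'pics/s13.png')
E
```

```text
time: 15.15
ee_pos: [0.5891, 0.0951, 0.0536]
eef_rot: [0.466, 0.53, -0.468, 0.532]
ft_force: [0.7, -9.7, 1.5]
width: 0.0004
time: 16.05
ee_pos: [0.5935, 0.0649, 0.1755]
eef_rot: [0.467, 0.532, -0.464, 0.532]
ft_force: [0.2, 1.0, -0.5]
width: 0.0009
expected face px [258.36731555 140.88058606]
```

View pics/w13.png

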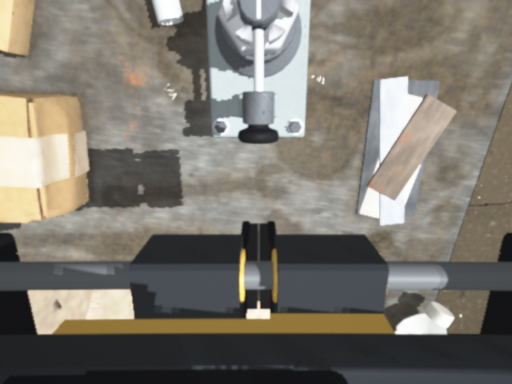

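View pics/s13.png

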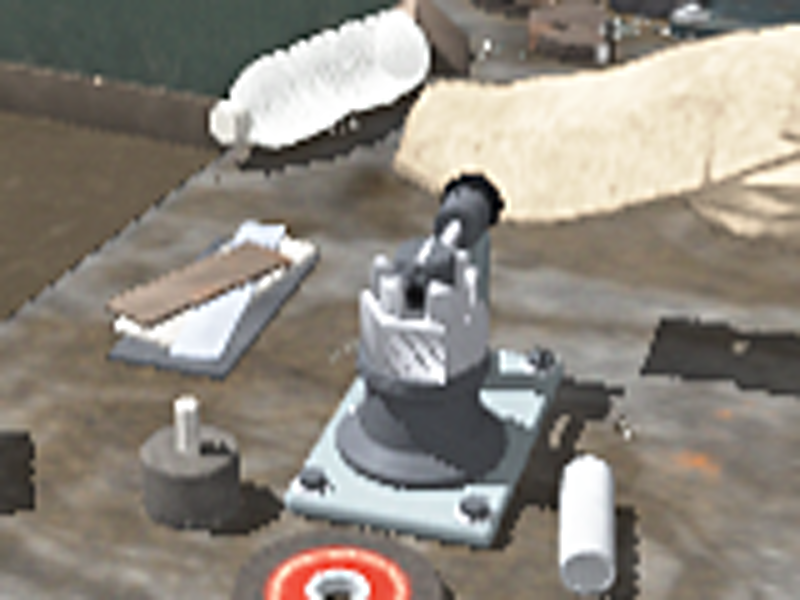

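View pics/w13c.png

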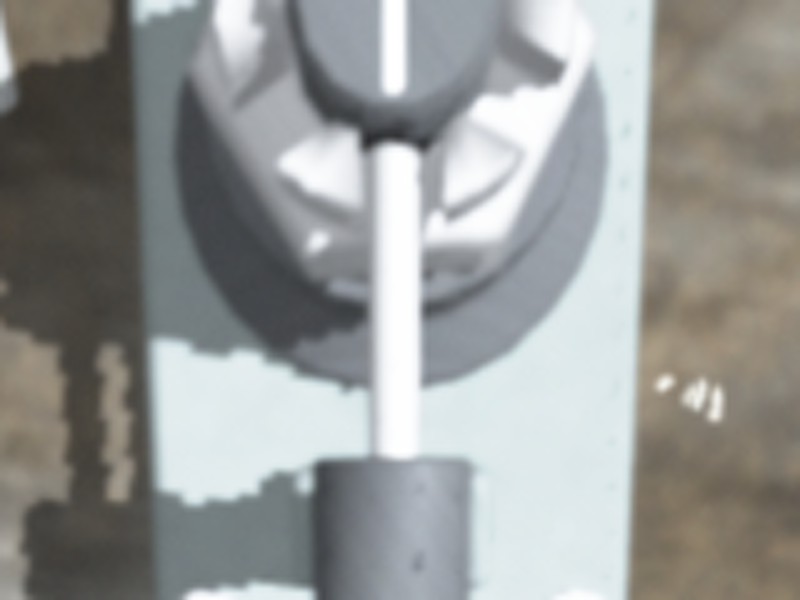

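```bash
python3 -c "
from bench import *
s=read_state();print(s['time'],s['ft_force'],abs(s['joint_vel']).max());print(close_job())"
```

```text
16.15 [ 0.01551907 -1.18279604 -0.44049504] 0.02009300538724943
the job is handed in; nothing more can be done
None
```

The castle nut is tightened to the next slot, the lock pin is pushed fully home through it, and the job was handed in at about 16 s. `close_job()` gave no verdict.

- **Nut:** I gripped the hexagon across two flats (opening 58 mm) and turned it about 35° clockwise to the slot in line with the pin. After I let go, the picture put the slot within about 2° of the scribed line. Individual edge readings scattered by up to about 5°, about the pin's ±4.6° entry tolerance.
- **Pin:** I pushed the knob with the closed fingers. The pin entered freely at about 1–2 N, then stopped hard: the finger position no longer changed while the force rose to 9.7 N. The last pictures show the pin through the slot into the spindle. The knob is against its bush, with its face about 1 pixel from the fully-home position.
- **Left at the end:** The gripper is clear and touching nothing. In the last side view the disc, pipe and hole saw look where they were.

**Disagreement:** the fingertips proved to be about 37 mm behind the reported TCP. Because of this, two early lowerings stopped too high. In the second the fingers shut at low force (4 N) beside the nut's crown, and the pictures showed the nut did not turn. I allowed for the offset from then on.

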